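Push the tea box home into the corner rail

ROBOT

A 7-joint arm with a two-finger parallel gripper is mounted at the origin on a cart in front of the work surface, level with it; the furniture and walls round the work are solid. World frame = base frame: x ahead of the robot, y to its left, z up, the work surface at z = 0. Lengths are in m, angles in rad, forces in N, time in s.
With the tool pointing down it reaches from about 0.35 to 0.9 m from the base axis. Payload 8.1 kg.
Tool frame: the origin (TCP) lies between the finger pads; the fingertips stand 17 mm ahead of it and the grasp point (between the pads) lies 2 mm behind it; z points along the fingers, y is the line along which they close (so a half turn about z gives the same grasp; the last joint's range is limited). The gripper opens to 92 mm and grips with 3 to 60 N. Pads are 19 mm wide; open, the fingers measure 130 mm over their backs; the gripper's body (75 mm by 190 mm) begins 47 mm behind the grasp point.
Start: joints at [-1.341, 0.434, 0.025, 1.573, -0.012, 1.134, -0.075], TCP at [0.204, 0.591, 0.244] pointing down, gripper open.
Joint ranges: [-2.62, 2.62], [-0.44, 2.09], [-1.27, 1.32], [0.08, 2.57], [-1.32, 4.46], [0.12, 2], [-2.74, 2.74]. Speed limits (rad/s): [2.22, 2.22, 3.01, 3.01, 3.14, 3.14, 3.14].

INTERFACE

Orientations are given as a rotation vector (axis times angle).
In Python, from cell import observe, get_image, calibration, sign_off, look_for, regions_of, landmark_of gives the robot as it stands.
- The arm moves only by the tool jog_arm, never from a script. Its argument "plan" is a list of rows, each an object with "offset": the shift along the tool's x, y, z normalised to -1 to 1, where 1 is 0.15 m, a list of three; "twist": the turn, a rotation vector about the tool's x, y, z normalised to -1 to 1, where 1 is 2 pi rad, a list of three; "fingers": the gripper command: -1 is shut, 1 is fully open, values between are in proportion. In form: [{"offset": [x, y, z], "twist": [ax, ay, az], "fingers": fingers}, ...]. A call has 1 to 20 rows; each row is the pose to reach, as a shift and turn from the pose commanded when the call began, along the tool's axes at that moment, turning the shorter way round; what a row does not reach only later rows make up. A row lasts 1/8 s, in which the tool goes at most 62.5 mm and 10.7 degrees, less where a joint would pass 70% of its speed; a pose out of reach is approached as far as the arm can. A call with a number of a shift or a turn outside -1 to 1 is refused whole. A call with a gripper value outside its range is refused whole. The fingers move at their own pace and stop on an object; "newtons" is the grip in N (left out, the last holds). Time passes only in rows, so rows that repeat a pose let the fingers close. It gives the time, the measured TCP pose, the force, the opening and the grip force at its end, in the units of the state.
- observe(): the state, without advancing time (a new reading comes with each control period).
- get_image(name): name is "scene" or "top" or "wrist"; returns the picture (384x512x3 uint8, red, green, blue); there is no depth.
- calibration(name): a dict with "fov_y" (degrees; the focal length in pixels is half the picture's height over the tangent of half this angle, whatever the lens; pixels are square), "cx", "cy" (the principal point, pixels), "position" and "attitude" of the camera in the world. Camera axes: x right, y down, z forward; pixel columns grow to the right and rows downward; lengths in m; the calibration is good to about 2 mm. A picture is of the moment at which its call begins: read the wrist's pose just before it. calibration takes no time and is no camera call; for the wrist camera it gives the pose at the moment of the call.
- sign_off(): hands the job in; it is judged then, once.
Trained networks look in the newest picture that a camera, given by its name, has taken for a name from the list of things; names that differ only in an ending like _2 or _b are one class to them, and where a whole thing is asked for, a point or a joint stands for the part that bears it (a point fixed in the world has none). Each returns a list of dicts, best first, with "conf" (0 to 1); they miss things now and then, are a little off and sometimes report something else, mostly with a low value. They report only what shows in the picture. A call takes as long as a camera call. They do not tell look-alikes from the thing itself.
- look_for(thing, camera): "box" ([left, top, width, height] as shares, 0 to 1, of the picture: columns of its width, rows of its height, round what is visible of it).
- regions_of(thing, camera): "region" (384x512 bool, what is visible of it) and "box" ([left, top, width, height] as shares, 0 to 1, of the picture: columns of its width, rows of its height, round what is visible of it).
- landmark_of(thing, camera): "at" ([row, column] as shares, 0 to 1, of the picture: columns of its width, rows of its height: a listed point, or the origin of a listed thing).
The state is a dict: "clock": time; "joints": joint angles; "dq": joint speeds; "joint_efforts": joint torques, N m; "position": TCP position; "ee_rot": TCP orientation; "force": force on the tool from outside, world axes, zero at the start; "ft_torque": the same for the moment, N m; "width": opening from 0.0 (shut) to 1.0 (fully open); "gripper_force": force on a finger pad.
Only numpy, scipy, OpenCV 4.12 (cv2) and the standard library are available. Lean on these libraries where they do the work, as an engineer would, in place of code of your own. Each camera call takes 0.05 s, during which the arm holds its last target. There are 200 camera calls.

TASK

The tea box has been left out of its place on the worktop. Gently push it along the surface with the fingertips or the outside of the fingers into the corner of the low L-shaped wooden rail, until its long side lies flush along the long rail and its end touches the short rail; then draw the fingers clear of it. Do not take the box between the fingers, lift it or tip it, and leave the jar, the tin and the mill standing where they are.

Things in the scene. Friction and masses are not known exactly. Their poses are not given: they have to be found in the camera images.
- tea_box: Loose green carton tea box, standing on its base, 0.14 to 0.25 kg. 67 mm deep along its x (34 mm to each side), 145 mm long along its y (73 mm to each end). The solid, straight walls reach 62 mm up, where they can be pushed; the ridged top is 86 mm up. Origin: centre of the underside. z up. Either end may face the short rail.
- corner_rail: Low L-shaped rail of brown wood, fixed to the worktop, 36 mm high and 14 mm thick. Origin: the inner corner of the L, at worktop height. The long rail's inner face runs 240 mm from the corner along +y (x = 0); the short rail's inner face runs 75 mm from the corner along -x (y = 0), towards the robot. The box belongs in the corner at negative x, positive y. z up.
- seat (a point): Where the box's origin lies when it is fully home: a point on the worktop fixed to the rail, at (-34, +73, 0) mm in the rail's frame; same axes as the rail.
- honey_jar: Loose glass jar with honey-coloured contents and a silver lid, 64 mm diameter, 109 mm high; bystander. Origin: centre of the underside.
- sugar_tin: Loose grey-green round tin with a wooden lid, 87 mm diameter, 110 mm high; bystander. Origin: centre of the underside.
- pepper_mill: Loose turned wooden mill, 58 mm diameter, 170 mm high; bystander. Origin: centre of the underside.
Things that resemble listed ones, but are neither listed nor needed, are in the scene too. What is shaped like the tea_box but red is not meant.

How it is judged:
At the end, for the whole second after the job is handed in: The tea box stands at rest on the worktop in the corner of the rail, its long side along the long rail within 0.06 rad, its centre within 7 mm of the fully home position away from either rail (x of tea_box in the frame of corner_rail between -0.041 and -0.028 m and y of tea_box in the frame of corner_rail between 0.066 and 0.08 m and angle between the y axis of tea_box and the y axis of corner_rail, either way round below 0.06 rad and angle between tea_box's own z axis and vertical below 0.05 rad and height (world z) of tea_box below 0.006 m and linear speed of tea_box below 0.01 m/s); the robot touches nothing.
It fails at once if the box is lifted (height (world z) of tea_box above 0.012 m).
It fails at once if the box is tipped (angle between tea_box's own z axis and vertical above 0.25 rad).
It fails at once if the box is taken between the fingers (the grasp point is inside it) (x of the grasp point in the frame of tea_box between -0.03 and 0.03 m and y of the grasp point in the frame of tea_box between -0.069 and 0.069 m and z of the grasp point in the frame of tea_box below 0.06 m).
It fails at once if the box is pressed or squeezed with more than 40 N (contact force between the fingers and tea_box above 40 N).
It fails at once if the jar, the tin or the mill is pushed away or knocked over (distance of any of honey_jar, sugar_tin, pepper_mill from where it was at the start of the episode above 0.015 m or angle between any of honey_jar, sugar_tin, pepper_mill's own z axis and vertical above 0.25 rad).
It also fails if it takes over 48 s, if anything falls off the work surface, if the arm or the gripper's body presses on something with over 40 N, if the wrist force passes 120 N, or if a joint passes its speed limit or range.

## Working session

There is one attempt and no reset: what is moved stays moved. The work goes in short steps, Python scripts to look and compute and a tool call to move; the robot and the scene stay as the last step left them, time stands still between calls to the robot, and variables do not carry over. Pictures are saved under pics/ and viewed, at most 10 in all, crops included, and the job is handed in when it is done.

Besides the shell and the picture viewer there is one more tool, called after "Request:" as a command line: name --argument value ..., lists and objects as JSON in quotes. jog_arm: Moves the arm, as the interface text tells. Scaled input: -1 to 1 covers 0.15 m each way for a shift and 2 pi rad each way for a turn. Its arguments: {"type":"object","properties":{"plan":{"type":"array","items":{"type":"object","properties":{"offset":{"type":"array","items":{"type":"number","minimum":-1,"maximum":1}},"twist":{"type":"array","items":{"type":"number","minimum":-1,"maximum":1}},"fingers":{"type":"number"}}}},"newtons":{"type":"number"}},"required":["plan"]}

```bash
mkdir -p pics
cat > h.py <<'E'
import numpy as np, cv2
from scipy.spatial.transform import Rotation as R
from cell import *
def cam(n):
    c=calibration(n); f=192/np.tan(np.radians(c['fov_y'])/2)
    a=np.array(c['attitude'],float)
    M=a if a.shape==(3,3) else (R.from_rotvec(a).as_matrix() if a.size==3 else R.from_quat(a).as_matrix())
    return c,f,M
def ray(n,u,v,z=0.):
    c,f,M=cam(n); d=M@np.array([(u-c['cx'])/f,(v-c['cy'])/f,1]); p=np.array(c['position'])
    return p+d*(z-p[2])/d[2]
def proj(n,P):
    c,f,M=cam(n); q=(np.atleast_2d(P)-np.array(c['position']))@M
    return np.c_[q[:,0]/q[:,2]*f+c['cx'],q[:,1]/q[:,2]*f+c['cy']]
E
python3 - <<'E'
from h import *
s=observe(); print(s)
for n in ['scene','top']:
    im=get_image(n); cv2.imwrite(f'pics/{n}0.png',im[:,:,::-1]); print(n,calibration(n))
    for t in ['tea_box','corner_rail','honey_jar','sugar_tin','pepper_mill']:
        for d in look_for(t,n)[:3]: 
            b=np.array(d['box'])*[512,384,512,384]; print(t,round(d['conf'],2),b.round())
        for d in landmark_of(t,n)[:3]:
            r,c=d['at']; print('  lm',round(d['conf'],2),round(c*512),round(r*384),ray(n,c*512,r*384).round(3))
    for d in landmark_of('seat',n)[:2]: r,c=d['at']; print('seat',d['conf'],c*512,r*384,ray(n,c*512,r*384).round(3))
E
```

```text
{'clock': 0.0, 'joints': array([-1.34058992,  0.43521304,  0.02499084,  1.5741337 , -0.01160356,
        1.13397812, -0.07504622]), 'dq': array([ 4.52562550e-04, -9.39518132e-04, -8.25129729e-04, -1.66638413e-03,
       -1.47338513e-03,  7.59488433e-06,  1.82028742e-03]), 'joint_efforts': array([ 2.67100477e-04, -6.67850447e+01,  9.84825119e-01, -3.14479208e+01,
       -6.06874935e-02,  4.27161204e-02,  1.50317796e-04]), 'position': array([0.20408462, 0.59021394, 0.24293718]), 'ee_rot': array([-5.20395363e-01, -3.09807353e+00,  2.48622657e-03]), 'force': array([-1.1402398 ,  0.17683759, -0.0867178 ]), 'ft_torque': array([ 0.00764615, -0.03305096,  0.01735087]), 'gripper_force': 0.0, 'width': 0.999097574351623}
scene {'fov_y': 42.693485308031796, 'cx': 262.0177708336603, 'cy': 181.46889686791943, 'position': array([-0.61691886, -1.36422309,  1.10263979]), 'attitude': array([-1.98996581,  0.83616786, -0.43166536])}
tea_box 0.89 [231. 169.  37.  33.]
tea_box 0.72 [333. 218.  29.  48.]
  lm 0.8 245 190 [ 0.516 -0.084  0.   ]
  lm 0.74 346 247 [ 0.505 -0.608  0.   ]
  lm 0.67 293 231 [ 0.
[... 616 characters left out ...]
e': array([-2.07394512,  1.84800202, -0.43842735])}
tea_box 0.91 [218. 179.  45.  30.]
tea_box 0.65 [368. 191.  38.  46.]
  lm 0.84 383 217 [ 0.503 -0.605  0.   ]
  lm 0.69 239 196 [ 0.525 -0.091  0.   ]
corner_rail 0.72 [204. 154.  69.  30.]
  lm 0.76 272 166 [ 0.663 -0.194  0.   ]
honey_jar 0.76 [333. 163.  17.  28.]
  lm 0.89 336 184 [ 0.614 -0.438  0.   ]
sugar_tin 0.56 [319. 205.  26.  34.]
sugar_tin 0.19 [201. 153.  74.  30.]
  lm 0.79 331 225 [ 0.45  -0.424  0.   ]
  lm 0.61 129 216 [0.402 0.283 0.   ]
pepper_mill 0.61 [114. 190.  24.  32.]
  lm 0.58 132 214 [0.409 0.273 0.   ]
seat 0.84 246.8864 169.6128 [ 0.634 -0.105  0.   ]
seat 0.51 132.1984 212.31359999999998 [0.416 0.274 0.   ]
```

View pics/top0.png

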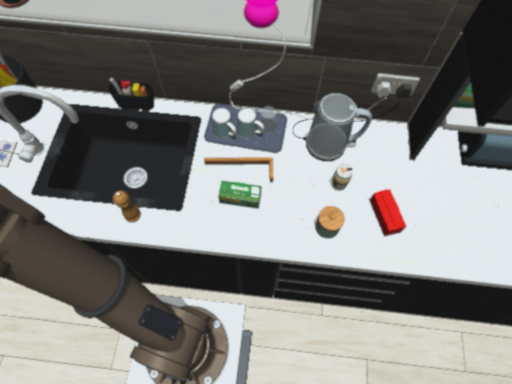

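View pics/scene0.png

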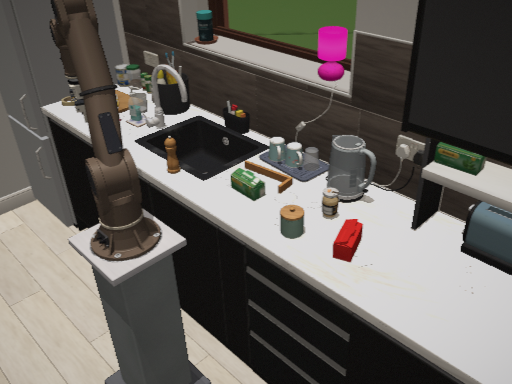

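The candidates for the tea box in the top image are the green carton at about (240,194), which is loose on the worktop near the rail, the red box at (388,212), a look-alike, and the green box on the shelf at scene (459,157), which isn't on the worktop. The green one at (240,194) fits. The rail corner is at about (272,160), with the long rail running left (+y) and the short rail running towards the robot. An enlarged crop will confirm this.

Run:
```python
from h import *
im=get_image('top')
c=cv2.resize(im[140:215,190:290],None,fx=8,fy=8,interpolation=cv2.INTER_CUBIC); cv2.imwrite('pics/crop.png',c[:,:,::-1])
for t in ['tea_box','corner_rail']:
    d=regions_of(t,'top')[0]; m=d['region']
    z=.07 if t=='tea_box' else .036
    r=cv2.minAreaRect(np.argwhere(m)[:,::-1].astype(np.float32)); P=cv2.boxPoints(r)
    print(t,d['conf'],m.sum(),P.round(1).tolist()); print([ray('top',u,v,z)[:2].round(3).tolist() for u,v in P])
    hs=cv2.convexHull(np.argwhere(m)[:,::-1].astype(np.int32))[:,0]; print(hs.tolist())
print(R.from_rotvec(observe()['ee_rot']).as_matrix().round(3), calibration('wrist'))
```

```text
tea_box 0.71 1158 [[366.70001220703125, 195.3000030517578], [391.3999938964844, 185.5], [408.79998779296875, 229.5], [384.1000061035156, 239.3000030517578]]
[[0.545, -0.529], [0.592, -0.615], [0.435, -0.666], [0.392, -0.584]]
[[406, 228], [402, 232], [400, 233], [388, 236], [384, 236], [382, 234], [369, 201], [369, 199], [371, 195], [373, 193], [375, 192], [385, 189], [389, 189], [391, 190], [399, 206], [405, 220], [406, 223]]
corner_rail 0.93 603 [[204.0, 157.0], [274.0, 157.0], [274.0, 182.0], [204.0, 182.0]]
[[0.648, 0.055], [0.679, -0.2], [0.576, -0.21], [0.546, 0.038]]
[[274, 179], [273, 182], [271, 182], [208, 165], [206, 164], [205, 163], [204, 161], [204, 159], [205, 158], [257, 157], [271, 157], [272, 158], [273, 161], [274, 169]]
[[-0.945  0.327  0.   ]
 [ 0.327  0.945  0.   ]
 [-0.     0.    -1.   ]] {'fov_y': 59.86264593209575, 'cx': 255.4283347338442, 'cy': 190.31045419755694, 'position': array([0.12465853, 0.61775011, 0.38683323]), 'attitude': array([2.34395163, 1.66955643, 0.26111341])}
```

View pics/crop.png

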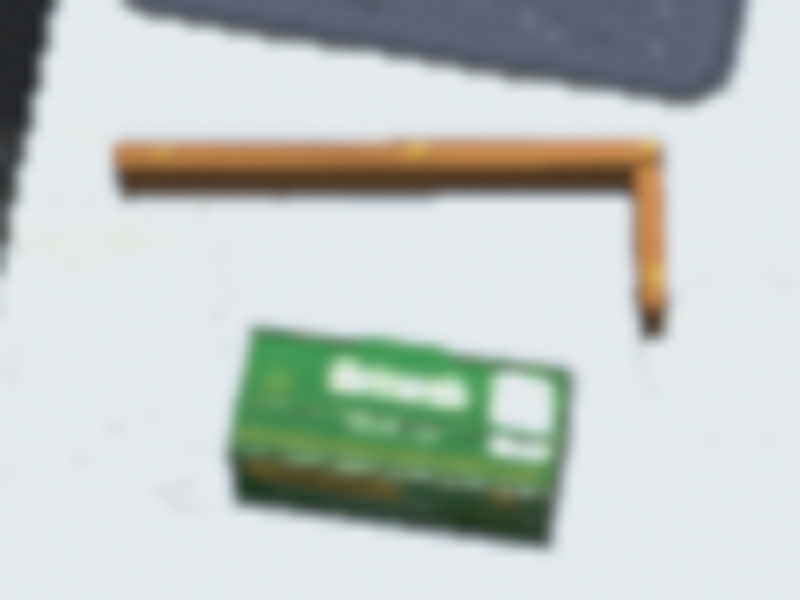

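Confirmed: the crop shows the green tea carton. Its base front edge runs from crop (238,500) to (550,545), and the rail's inner corner is at about (637,168) on the rail's top.

Run:
```python
from h import *
g=lambda u,v,z: ray('top',190+u/8,140+v/8,z)[:2]
A,B=g(118,169,.036),g(637,168,.036); A0,B0=g(122,192,0),g(637,184,0); S=g(642,308,.036)
print('rail',A,B,A0,B0,S, 'yaw',np.arctan2(*(-(A-B)*[1,-1])) , np.arctan2(*(-(A0-B0)*[1,-1])), np.linalg.norm(A-B),np.linalg.norm(S-B))
C,D=g(238,500,0),g(550,545,0); C2,D2=g(232,455,.062),g(552,487,.062);E,F=g(252,328,.062),g(573,370,.062)
for n,(p,q) in dict(base=(C,D),top=(C2,D2),far=(E,F)).items(): d=p-q; print(n,p,q,np.linalg.norm(d),'yaw',np.arctan2(-d[0],d[1]))
```

```text
rail [0.63128398 0.04947254] [ 0.65993039 -0.18553646] [0.63957304 0.052929  ] [ 0.67244671 -0.18573288] [ 0.58823699 -0.19487803] yaw 0.12129655066117047 0.13688030594913853 0.23674849155294356 0.07229943763144762
base [ 0.48976909 -0.02505197] [ 0.48433518 -0.16558924] 0.14064228022035305 yaw -0.03864599133904147
top [ 0.4831195  -0.02810461] [ 0.48422891 -0.16552436] 0.1374242235151041 yaw 0.008072948807242979
far [ 0.54457175 -0.02732948] [ 0.54069747 -0.16842169] 0.14114539446213753 yaw -0.027452362968934628
```

The rail yaw is about +0.127 rad with its corner near (0.665,-0.186). The box centre is near (0.517,-0.096) with yaw about -0.02. I'll move behind the box at the current height, so the tool passes over the mill.

Request:
jog_arm --plan '[{"offset": [-0.72, -0.99, 0], "twist": [0, 0, 0], "fingers": 1}, {"offset": [-0.72, -0.99, 0], "twist": [0, 0, 0], "fingers": 1}, {"offset": [-0.72, -0.99, 0], "twist": [0, 0, 0], "fingers": 1}, {"offset": [-0.72, -0.99, 0], "twist": [0, 0, 0], "fingers": 1}]'

```text
clock: 1.85
position: [0.2596, 0.4108, 0.2441]
ee_rot: [0.529, 3.096, -0.002]
force: [0.2, 1.5, 0.4]
width: 0.998
gripper_force: 0.0
```

Request:
jog_arm --plan '[{"offset": [-0.72, -0.99, 0], "twist": [0, 0, 0], "fingers": 1}, {"offset": [-0.72, -0.99, 0], "twist": [0, 0, 0], "fingers": 1}, {"offset": [-0.72, -0.99, 0], "twist": [0, 0, 0], "fingers": 1}, {"offset": [-0.72, -0.99, 0], "twist": [0, 0, 0], "fingers": 1}]'

```text
clock: 2.35
position: [0.3124, 0.2364, 0.244]
ee_rot: [0.529, 3.096, 0.0]
force: [0.6, 1.1, -0.3]
width: 1.002
gripper_force: 0.0
```

Request:
jog_arm --plan '[{"offset": [-0.72, -0.99, 0], "twist": [0, 0, 0], "fingers": 1}, {"offset": [-0.72, -0.99, 0], "twist": [0, 0, 0], "fingers": 1}, {"offset": [-0.72, -0.99, 0], "twist": [0, 0, 0], "fingers": 1}, {"offset": [-0.72, -0.99, 0], "twist": [0, 0, 0], "fingers": 1}]'

```text
clock: 2.85
position: [0.3662, 0.0615, 0.2442]
ee_rot: [0.529, 3.095, 0.0]
force: [0.6, 1.2, -0.6]
width: 0.997
gripper_force: 0.0
```

Request:
jog_arm --plan '[{"offset": [-0.72, -0.99, 0], "twist": [0, 0, -0.073], "fingers": 1}, {"offset": [-0.72, -0.99, 0], "twist": [0, 0, -0.073], "fingers": 1}, {"offset": [-0.72, -0.99, 0], "twist": [0, 0, -0.073], "fingers": 1}, {"offset": [-0.72, -0.99, 0], "twist": [0, 0, -0.073], "fingers": 1}, {"offset": [-0.72, -0.99, 0], "twist": [0, 0, -0.073], "fingers": 1}, {"offset": [-0.72, -0.99, 0], "twist": [0, 0, -0.073], "fingers": 1}, {"offset": [-0.72, -0.99, 0], "twist": [0, 0, -0.073], "fingers": 1}, {"offset": [-0.72, -0.99, 0], "twist": [0, 0, -0.073], "fingers": 1}]'

```text
clock: 3.85
position: [0.4185, -0.1107, 0.2437]
ee_rot: [-0.2, 3.135, 0.001]
force: [0.2, -0.7, -0.3]
width: 1.001
gripper_force: 0.0
```

Run:
```python
from h import *
im=get_image('wrist'); print(calibration('wrist'))
cv2.imwrite('pics/w1.png',im[:,:,::-1])
for n in ['seat','corner_rail','tea_box']:
    for d in landmark_of(n,'wrist')[:2]: r,c=d['at']; print(n,d['conf'],c*512,r*384,ray('wrist',c*512,r*384).round(4))
```

```text
{'fov_y': 59.86264593209575, 'cx': 255.4283347338442, 'cy': 190.31045419755694, 'position': array([ 0.33501185, -0.12167772,  0.3868378 ]), 'attitude': array([1.92770395, 2.1898312 , 0.3431053 ])}
corner_rail 0.78 179.4048 325.28639999999996 [ 0.6682 -0.1867  0.    ]
tea_box 0.67 259.1232 236.69759999999997 [ 0.519  -0.0938  0.    ]
```

View pics/w1.png

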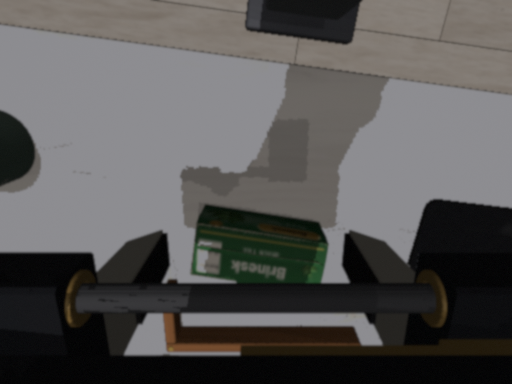

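The networks agree with my measurements: corner at (.668,-.187) and box at (.519,-.094). The wrist view shows the box at pixel (259,237) ahead of the fingers and the rail corner at (179,325). I'll descend behind the box and start pushing.

Request:
jog_arm --plan '[{"offset": [0, 0, 0.4], "twist": [0, 0, 0], "fingers": 1}, {"offset": [0, 0, 0.75], "twist": [0, 0, 0], "fingers": 1}, {"offset": [0, 0, 0.95], "twist": [0, 0, 0], "fingers": 1}, {"offset": [0, 0, 0.95], "twist": [0, 0, 0], "fingers": 1}]'

```text
clock: 4.55
position: [0.4169, -0.1118, 0.0998]
ee_rot: [0.196, -3.131, -0.0]
force: [-0.1, -0.2, -0.1]
width: 0.998
gripper_force: 0.0
```

Request:
jog_arm --plan '[{"offset": [0, 0, 0.2], "twist": [0, 0, 0], "fingers": 1}, {"offset": [0, 0, 0.34], "twist": [0, 0, 0], "fingers": 1}, {"offset": [0, 0, 0.34], "twist": [0, 0, 0], "fingers": 1}, {"offset": [0, 0, 0.34], "twist": [0, 0, 0], "fingers": 1}]'

```text
clock: 5.05
position: [0.4194, -0.112, 0.0516]
ee_rot: [-0.197, 3.133, -0.0]
force: [-0.1, -0.5, 1.0]
width: 1.005
gripper_force: 0.0
```

Request:
jog_arm --plan '[{"offset": [-0.1, 0, 0], "fingers": 1, "twist": [0, 0, 0]}, {"offset": [-0.2, 0, 0], "fingers": 1, "twist": [0, 0, 0]}, {"offset": [-0.25, 0, 0], "fingers": 1, "twist": [0, 0, 0]}, {"offset": [-0.3, 0, 0], "fingers": 1, "twist": [0, 0, 0]}, {"offset": [-0.35, 0, 0], "fingers": 1, "twist": [0, 0, 0]}, {"offset": [-0.4, 0, 0], "fingers": 1, "twist": [0, 0, 0]}, {"offset": [-0.45, 0, 0], "fingers": 1, "twist": [0, 0, 0]}, {"offset": [-0.5, 0, 0], "fingers": 1, "twist": [0, 0, 0]}, {"offset": [-0.55, 0, 0], "fingers": 1, "twist": [0, 0, 0]}, {"offset": [-0.6, 0, 0], "fingers": 1, "twist": [0, 0, 0]}]'

```text
clock: 6.3
position: [0.5082, -0.1004, 0.0502]
ee_rot: [-0.198, 3.135, 0.0]
force: [-1.4, -0.3, 0.8]
width: 1.0
gripper_force: 0.6
```

Request:
jog_arm --plan '[{"offset": [-0.05, 0, 0], "fingers": 1, "twist": [0, 0, 0]}, {"offset": [-0.1, 0, 0], "fingers": 1, "twist": [0, 0, 0]}, {"offset": [-0.15, 0, 0], "fingers": 1, "twist": [0, 0, 0]}, {"offset": [-0.2, 0, 0], "fingers": 1, "twist": [0, 0, 0]}, {"offset": [-0.25, 0, 0], "fingers": 1, "twist": [0, 0, 0]}, {"offset": [-0.3, 0, 0], "fingers": 1, "twist": [0, 0, 0]}, {"offset": [-0.35, 0, 0], "fingers": 1, "twist": [0, 0, 0]}, {"offset": [-0.38, 0, 0], "fingers": 1, "twist": [0, 0, 0]}]'

```text
clock: 7.3
position: [0.5648, -0.0933, 0.0502]
ee_rot: [-0.198, 3.135, -0.0]
force: [-1.6, -0.1, 1.2]
width: 1.001
gripper_force: 1.1
```

Run:
```python
from h import *
im=get_image('top')
c=cv2.resize(im[135:210,190:290],None,fx=8,fy=8,interpolation=cv2.INTER_CUBIC); cv2.imwrite('pics/c2.png',c[:,:,::-1])
```

```text
(no output)
```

View pics/c2.png

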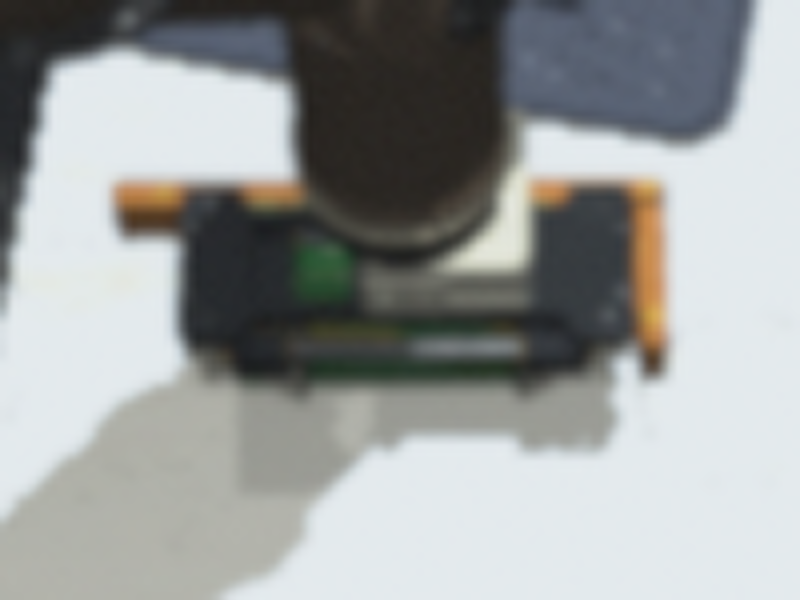

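The crop shows the box lying parallel to the rail under the gripper, a little short of the long rail. I'll ease it on in small steps until the force rises.

Request:
jog_arm --plan '[{"offset": [-0.02, 0, 0], "fingers": 1, "twist": [0, 0, 0]}, {"offset": [-0.04, 0, 0], "fingers": 1, "twist": [0, 0, 0]}, {"offset": [-0.06, 0, 0], "fingers": 1, "twist": [0, 0, 0]}, {"offset": [-0.06, 0, 0], "fingers": 1, "twist": [0, 0, 0]}]'

```text
clock: 7.85
position: [0.5737, -0.0922, 0.0503]
ee_rot: [-0.198, 3.135, -0.0]
force: [0.1, -1.1, -0.2]
width: 1.001
gripper_force: 0.0
```

Request:
jog_arm --plan '[{"offset": [-0.015, 0, 0], "fingers": 1, "twist": [0, 0, 0]}, {"offset": [-0.015, 0, 0], "fingers": 1, "twist": [0, 0, 0]}]'

```text
clock: 8.1
position: [0.5755, -0.092, 0.0502]
ee_rot: [-0.198, 3.135, -0.0]
force: [-0.5, 0.4, 0.1]
width: 1.002
gripper_force: 0.4
```

Request:
jog_arm --plan '[{"offset": [-0.01, 0, 0], "fingers": 1, "twist": [0, 0, 0]}, {"offset": [-0.01, 0, 0], "fingers": 1, "twist": [0, 0, 0]}]'

```text
clock: 8.35
position: [0.5756, -0.092, 0.0501]
ee_rot: [0.197, -3.133, -0.001]
force: [-5.8, -0.8, 3.6]
width: 1.0
gripper_force: 2.9
```

Request:
jog_arm --plan '[{"offset": [-0.008, 0, 0], "fingers": 1, "twist": [0, 0, 0]}, {"offset": [-0.008, 0, 0], "fingers": 1, "twist": [0, 0, 0]}]'

```text
clock: 8.6
position: [0.5757, -0.092, 0.05]
ee_rot: [0.197, -3.131, -0.001]
force: [-9.7, -2.8, 7.4]
width: 0.999
gripper_force: 4.8
```

The long side is flush: the force rose to about 10 N with no further motion. I'll back off, rise, move beyond the box's +y end and close the fingers.

Request:
jog_arm --plan '[{"offset": [0.1, 0, 0], "fingers": 1, "twist": [0, 0, 0]}, {"offset": [0.25, 0, 0], "fingers": 1, "twist": [0, 0, 0]}, {"offset": [0.25, 0, -0.3], "fingers": 1, "twist": [0, 0, 0]}, {"offset": [0.25, 0, -0.67], "fingers": 1, "twist": [0, 0, 0]}, {"offset": [0.25, 0, -0.67], "fingers": 1, "twist": [0, 0, 0]}]'

```text
clock: 9.22
position: [0.5432, -0.0971, 0.1546]
ee_rot: [-0.196, 3.127, -0.001]
force: [0.4, -0.3, 0.2]
width: 1.001
gripper_force: 0.0
```

Request:
jog_arm --plan '[{"offset": [0, 0.4, 0], "fingers": -1, "twist": [0, 0, 0]}, {"offset": [0, 0.82, 0], "fingers": -1, "twist": [0, 0, 0]}, {"offset": [-0.3, 0.82, 0], "fingers": -1, "twist": [0, 0, 0]}, {"offset": [-0.53, 0.82, 0], "fingers": -1, "twist": [0, 0, 0]}, {"offset": [-0.53, 0.82, 0], "fingers": -1, "twist": [0, 0, 0]}, {"offset": [-0.53, 0.82, 0], "fingers": -1, "twist": [0, 0, 0]}]' --newtons 5

```text
clock: 9.98
position: [0.6031, 0.0352, 0.1498]
ee_rot: [0.196, -3.134, 0.0]
force: [0.1, 0.2, -0.3]
width: 0.397
gripper_force: 0.0
```

Run:
```python
from h import *
s=observe(); print(s['position'],s['width'])
for n in ('wrist','scene'): cv2.imwrite(f'pics/{n}3.png',get_image(n)[:,:,::-1])
c=cv2.resize(get_image('top')[135:210,190:290],None,fx=4,fy=4,interpolation=cv2.INTER_CUBIC)[:,:,::-1]
w=cv2.imread('pics/wrist3.png'); cv2.imwrite('pics/c3.png',np.hstack([cv2.resize(w,(400,300)),c]))
```

```text
[0.60314088 0.03518246 0.14983836] 0.3972565384592633
```

View pics/c3.png

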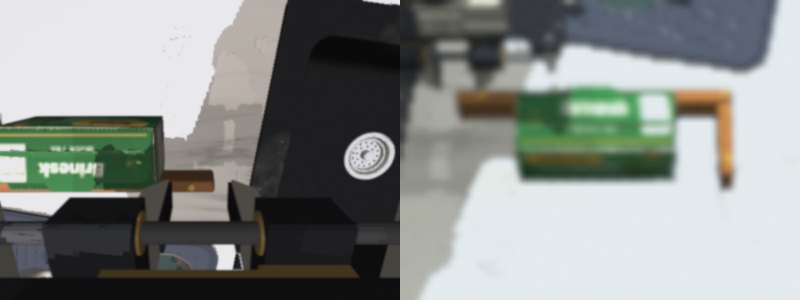

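The box is flush on the long rail, with a gap of about 35 mm to the short rail (right half of the picture). The fingers are past its +y end and still closing, so I'll let them finish, then descend.

Request:
jog_arm --plan '[{"offset": [0, 0.06, 0], "fingers": -1, "twist": [0, 0, 0]}, {"offset": [0, 0.06, 0], "fingers": -1, "twist": [0, 0, 0]}, {"offset": [0, 0.06, 0], "fingers": -1, "twist": [0, 0, 0]}, {"offset": [0, 0.06, 0], "fingers": -1, "twist": [0, 0, 0]}, {"offset": [0, 0.06, 0.2], "fingers": -1, "twist": [0, 0, 0]}, {"offset": [0, 0.06, 0.4], "fingers": -1, "twist": [0, 0, 0]}, {"offset": [0, 0.06, 0.6], "fingers": -1, "twist": [0, 0, 0]}, {"offset": [0, 0.06, 0.65], "fingers": -1, "twist": [0, 0, 0]}, {"offset": [0, 0.06, 0.65], "fingers": -1, "twist": [0, 0, 0]}]'

```text
clock: 11.25
position: [0.6033, 0.0443, 0.0534]
ee_rot: [0.197, -3.135, 0.0]
force: [-0.3, 0.8, 1.3]
width: 0.006
gripper_force: 0.0
```

Request:
jog_arm --plan '[{"offset": [0, -0.06, 0], "fingers": -1, "twist": [0, 0, 0]}, {"offset": [0, -0.12, 0], "fingers": -1, "twist": [0, 0, 0]}, {"offset": [0, -0.18, 0], "fingers": -1, "twist": [0, 0, 0]}, {"offset": [0, -0.22, 0], "fingers": -1, "twist": [0, 0, 0]}, {"offset": [0, -0.26, 0], "fingers": -1, "twist": [0, 0, 0]}, {"offset": [0, -0.3, 0], "fingers": -1, "twist": [0, 0, 0]}, {"offset": [0, -0.33, 0], "fingers": -1, "twist": [0, 0, 0]}]'

```text
clock: 12.12
position: [0.6096, -0.0047, 0.0533]
ee_rot: [-0.198, 3.135, 0.0]
force: [-0.7, 3.9, 4.4]
width: 0.007
gripper_force: 1.7
```

Request:
jog_arm --plan '[{"offset": [0, -0.03, 0], "fingers": -1, "twist": [0, 0, 0]}, {"offset": [0, -0.06, 0], "fingers": -1, "twist": [0, 0, 0]}, {"offset": [0, -0.09, 0], "fingers": -1, "twist": [0, 0, 0]}, {"offset": [0, -0.11, 0], "fingers": -1, "twist": [0, 0, 0]}, {"offset": [0, -0.11, 0], "fingers": -1, "twist": [0, 0, 0]}]'

```text
clock: 12.75
position: [0.6114, -0.0217, 0.0531]
ee_rot: [0.196, -3.135, 0.001]
force: [0.9, 0.1, -0.3]
width: 0.001
gripper_force: 0.0
```

Request:
jog_arm --plan '[{"offset": [0, -0.015, 0], "fingers": -1, "twist": [0, 0, 0]}, {"offset": [0, -0.02, 0], "fingers": -1, "twist": [0, 0, 0]}]'

```text
clock: 13.0
position: [0.6117, -0.0241, 0.0531]
ee_rot: [0.197, -3.135, 0.0]
force: [-0.5, 1.9, 0.7]
width: 0.007
gripper_force: 0.8
```

Request:
jog_arm --plan '[{"offset": [0, -0.015, 0], "fingers": -1, "twist": [0, 0, 0]}, {"offset": [0, -0.015, 0], "fingers": -1, "twist": [0, 0, 0]}]'

```text
clock: 13.25
position: [0.6118, -0.0253, 0.0531]
ee_rot: [0.198, -3.135, -0.002]
force: [-1.4, 4.6, 0.4]
width: 0.003
gripper_force: 2.4
```

Request:
jog_arm --plan '[{"offset": [0, -0.012, 0], "fingers": -1, "twist": [0, 0, 0]}, {"offset": [0, -0.012, 0], "fingers": -1, "twist": [0, 0, 0]}]'

```text
clock: 13.5
position: [0.6118, -0.0254, 0.0531]
ee_rot: [0.2, -3.134, -0.005]
force: [-2.2, 9.3, 3.8]
width: 0.006
gripper_force: 4.9
```

It has stopped against the short rail, with the force at about 9 N and no more motion. I'll draw clear and check.

Request:
jog_arm --plan '[{"offset": [0, 0.06, 0], "fingers": -1, "twist": [0, 0, 0]}, {"offset": [0, 0.3, 0], "fingers": -1, "twist": [0, 0, 0]}, {"offset": [0, 0.4, -0.3], "fingers": -1, "twist": [0, 0, 0]}, {"offset": [0.2, 0.8, -0.7], "fingers": -1, "twist": [0, 0, 0]}, {"offset": [0.2, 0.8, -0.7], "fingers": -1, "twist": [0, 0, 0]}, {"offset": [0.2, 0.8, -0.7], "fingers": -1, "twist": [0, 0, 0]}]'

```text
clock: 14.25
position: [0.5678, 0.0889, 0.1595]
ee_rot: [-0.201, 3.133, 0.001]
force: [-0.1, -0.6, -0.6]
width: 0.002
gripper_force: 0.0
```

Run:
```python
from h import *
im=get_image('top')
cv2.imwrite('pics/c4.png',cv2.resize(im[135:210,190:290],None,fx=8,fy=8,interpolation=cv2.INTER_CUBIC)[:,:,::-1])
th=.127; Rz=np.array([[np.cos(th),-np.sin(th)],[np.sin(th),np.cos(th)]])
print('overlay: predicted base front edge, crop px')
for x,y in [(-.067,0),(-.067,.145)]:
    P=Rz@[x,y]+[.667,-.187]
    for z in (0,.062): print((x,y,z),((proj('top',[*P,z])[0]-[190,135])*8).round())
```

```text
overlay: predicted base front edge, crop px
(-0.067, 0, 0) [643. 361.]
(-0.067, 0, 0.062) [649. 296.]
(-0.067, 0.145, 0) [326. 364.]
(-0.067, 0.145, 0.062) [320. 299.]
```

View pics/c4.png

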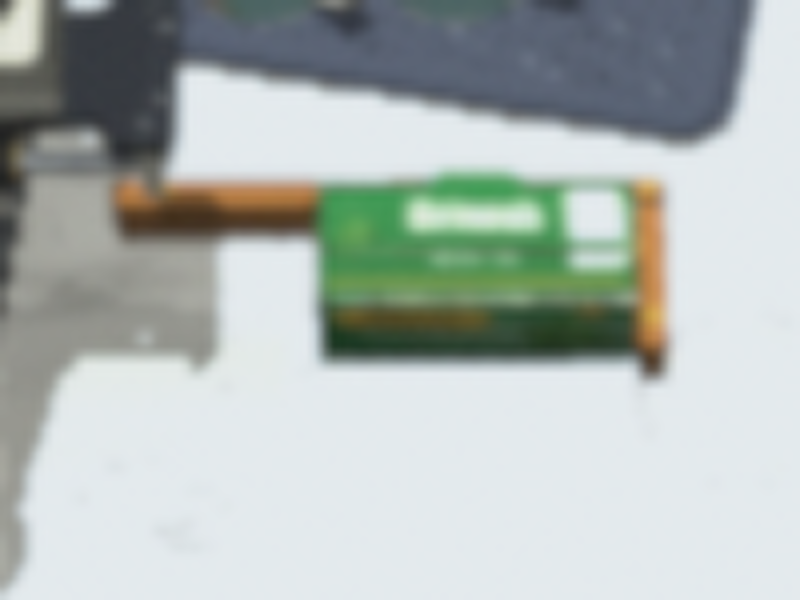

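The box sits flush in the corner. Its base edge, from (325,357) to (637,355), matches the predicted home position, and the gripper is clear.

```bash
python3 -c "
from cell import *
print(sign_off())"
```

```text
the job is handed in; nothing more can be done
None
```

The tea box is pushed flush into the corner of the rail, the last top-camera picture matched the home position, the fingers are clear of it, and the job was handed in at about 14 s.

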